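Clear, shut and lock a slide scanner

TASK

The slide scanner cannot be shut because a green slide mailer was left on its glass: lay the mailer flat in the yellow tray first. Then lower the scanner's cover gently all the way down onto its stop, without letting it drop, and after that turn the blue lock knob clockwise until it clicks over into its locked position. Leave the bottles and the slide file box where they are.

Things in the scene. Friction and masses are not known exactly. Their poses are not given: they have to be found in the camera images.
- scanner: White flatbed slide scanner fixed to the bench; origin under its middle at bench height, front faces -x. In its frame (mm): case x -95 to 125, y -160 to 160; glass bed at z 75, x -95 to 105, y -40 to 150, with an 8 wide, 12 high rim on its left (y 152 to 160); black control deck on its right (y -160 to -40), top at z 98. No part of the case lies in front of x = -95.
- cover (a joint): Hinge of the white cover (188 x 188 x 20 mm, 0.45 kg), rad: 0 = closed on its stop, its top level with the deck; 1.57 = upright; limit 1.75. Starts open at 1.4 to 1.6. Friction holds it only while steep (above about 1.1); below that it falls and slams if let go.
- cover_handle (a point): Middle of the cover's orange round bar handle, diameter 12 mm, straight for 104 mm along the scanner's y, on two end arms in the cover's plane, 235 mm from the hinge axis; 39 mm free gap between bar and cover edge. Closed, it is 88 mm above the bench and overhangs it, 40 mm before the case. Frame turns with the cover; y lies along the bar.
- cover_hinge (a point): Point on the hinge axis of the cover, in the middle of its width, 88 mm above the bench; y axis = hinge axis (parallel to the scanner's y). The closed cover extends from here to the scanner's -x.
- lock (a joint): Angle of the blue lock knob, rad, growing clockwise seen from above: about 0 at the start = unlocked (white pointer to the scanner's front, at the green dot), 1.3 = locked (pointer at the red dot, a stop). A detent resists up to about 0.65 (some 0.07 N m), then snaps the knob on to 1.3.
- lock_grip (a point): Grip point on the lock knob's vertical axis, 135 mm above the bench. The upright bar grip, 42 mm long, 14 mm thick, 32 mm tall (top 142 mm above the bench), lies along this frame's x (at 0 = the scanner's x) on a disc of radius 22 mm. The deck is 37 mm below this point.
- mailer: Green plastic slide mailer (small flat box) with a white label on top, 80 (x) x 32 (y) x 20 (z) mm, 50 g; origin at the centre of its underside. It lies at the start on the scanner's glass.
- tray: Yellow open tray fixed to the bench, 170 x 170 x 30 mm outside, walls 4 mm, floor about 4 mm thick; origin under its centre. It stands left or right of the scanner.
- slide_file: Bystander: blue closed slide file box, 150 (x) x 190 (y) x 32 mm, origin at the centre of its underside; stands on the side where the tray is not.
- violet_bottle: Bystander: violet bottle with black cap, diameter 58, height 130 mm, origin at its base.
- white_bottle: Bystander: white bottle with white cap, diameter 54, height 140 mm, origin at its base.
There are look-alikes about, which are no part of the job. What is meant by the mailer is not grey, and is the larger of those in its own colour.

How it is judged:
By the outcome, as a careful person would: the job done as asked, in the order asked, and still so for the second after the job is handed in, with the robot touching nothing.
It also fails if it takes over 72 s, if anything falls off the work surface, if the arm or the gripper's body presses on something with over 40 N, if the wrist force passes 120 N, or if a joint passes its speed limit or range.

ROBOT

A 6-joint arm with a two-finger parallel gripper is mounted at the origin on the work surface. World frame = base frame: x ahead of the robot, y to its left, z up, the work surface at z = 0. Lengths are in mm, angles in rad, forces in N, time in s.
With the tool pointing down it reaches from about 350 to 775 mm from the base axis. Payload 7.3 kg.
Tool frame: the origin (TCP) lies at the very end of the fingers, on their centre line; the grasp point (between the pads) lies 19 mm behind it; z points along the fingers, y is the line along which they close (so a half turn about z gives the same grasp; the last joint's range is limited). The gripper opens to 92 mm and grips with 3 to 60 N. Pads are 19 mm wide; open, the fingers measure 130 mm over their backs; the gripper's body (75 mm by 190 mm) begins 47 mm behind the grasp point.
Start: joints at [-1.477, 0.342, 1.524, -0, 1.275, -0.146], TCP at [124.713, -509.992, 226.741] pointing down, gripper open.
Joint ranges: [-2.53, 2.53], [-0.77, 2.02], [0.04, 2.7], [-1, 4.14], [0.28, 2.66], [-3.11, 3.11]. Speed limits (rad/s): [2.57, 2.57, 3.14, 3.14, 3.14, 3.14].

INTERFACE

Orientations are given as [roll, pitch, yaw] about the fixed x, y, z axes, in that order (R = Rz(yaw) Ry(pitch) Rx(roll)).
In Python, from plant import bot gives the robot as it stands.
- The arm moves only by the tool send_rows, never from a script. Its argument "rows" is a list of rows, each an object of numbers: "x", "y", "z": the shift along the tool's x, y, z in units of 0.2 m (1.0 is 0.2 m); "ax", "ay", "az": the turn, a rotation vector about the tool's x, y, z in units of 60 degrees (1.0 is 60 degrees); "jaw": the opening, from -1 (shut) to 1 (fully open), so that 0 is half open. In form: [{"x": .., "y": .., "z": .., "ax": .., "ay": .., "az": .., "jaw": ..}, ...]. A call has exactly 10 rows; each row is the pose to reach, as a shift and turn from the pose commanded when the call began, along the tool's axes at that moment; what a row does not reach only later rows make up. A row lasts 1/8 s, in which the tool goes at most 62.5 mm and 10.7 degrees, less where a joint would pass 70% of its speed; a pose out of reach is approached as far as the arm can. A call with a number of a shift or a turn outside -1 to 1 is refused whole. A call with a gripper value outside its range is refused whole. The fingers move at their own pace and stop on an object; the grip force is fixed at half the most. Time passes only in rows, so rows that repeat a pose let the fingers close, or fill a call up. It gives the time, the measured TCP pose, the force, the opening and the grip force at its end, in the units of the state.
- bot.get_obs(): the state, without advancing time (a new reading comes with each control period).
- bot.capture(name): name is "scene" or "side" or "wrist"; returns (picture, depth): 400x640x3 uint8, red, green, blue; 400x640 float32, mm along the optical axis (not along the pixel's ray), 0 where there is no reading.
- bot.camera_model(name): a dict with "vertical_fov" (degrees; the focal length in pixels is half the picture's height over the tangent of half this angle, whatever the lens; pixels are square), "cx", "cy" (the principal point, pixels), "R" (3x3) and "t" (3): a world point X has camera coordinates R X + t; the wrist camera has in their place "T_tool_cam" (4x4, takes a point from camera to tool coordinates, whose origin is the TCP and whose axes are the flange's). Camera axes: x right, y down, z forward; pixel columns grow to the right and rows downward; lengths in mm; the calibration is good to about 2 mm. The wrist camera is an equidistant fisheye: a pixel r from the principal point sees the ray r / f radians off the axis. A picture is of the moment at which its call begins: read the wrist's pose just before it. camera_model takes no time and is no camera call.
- bot.close_job(): hands the job in; it is judged then, once.
The state is a dict: "time": time; "joint_positions": joint angles; "dq": joint speeds; "tau": joint torques, N m; "tool_pos": TCP position; "tcp_rot": TCP orientation; "contact_force": force on the tool from outside, world axes, zero at the start; "moment": the same for the moment, N m; "grip_width": finger opening in mm; "finger_force": force on a finger pad.
Only numpy, scipy, OpenCV 4.12 (cv2) and the standard library are available. Lean on these libraries where they do the work, as an engineer would, in place of code of your own. Each camera call takes 0.05 s, during which the arm holds its last target. There are 200 camera calls.

## Working session

There is one attempt and no reset: what is moved stays moved. The work goes in short steps, Python scripts to look and compute and a tool call to move; the robot and the scene stay as the last step left them, time stands still between calls to the robot, and variables do not carry over. Pictures are saved under pics/ and viewed, at most 10 in all, crops included, and the job is handed in when it is done.

Besides the shell and the picture viewer there is one more tool, called after ">>>" by a JSON object that holds its "fn" and its "kwargs". send_rows: Moves the arm, as the interface text tells. Its arguments: {"type":"object","properties":{"rows":{"type":"array","items":{"type":"object","properties":{"x":{"type":"number","minimum":-1,"maximum":1},"y":{"type":"number","minimum":-1,"maximum":1},"z":{"type":"number","minimum":-1,"maximum":1},"ax":{"type":"number","minimum":-1,"maximum":1},"ay":{"type":"number","minimum":-1,"maximum":1},"az":{"type":"number","minimum":-1,"maximum":1},"jaw":{"type":"number"}}}}},"required":["rows"]}

```bash
ls; mkdir -p pics
cat > h.py <<'E'
import numpy as np, cv2
from scipy.spatial.transform import Rotation as Ro
from plant import bot
def cloud(name):
    img,d=bot.capture(name); m=bot.camera_model(name)
    f=200/np.tan(np.radians(m["vertical_fov"]/2))
    v,u=np.mgrid[0:400,0:640]
    P=np.stack([(u-m["cx"])/f*d,(v-m["cy"])/f*d,d],-1)
    W=(P-np.array(m["t"]))@np.array(m["R"])
    W[d==0]=np.nan
    return img,W
E
python3 - <<'E'
from h import *
for n in("scene","side"):
    img,W=cloud(n); cv2.imwrite(f"pics/{n}0.png",img[:,:,::-1]); np.savez(f"{n}0.npz",img=img,W=W)
o=bot.get_obs(); print(o)
E
```

```text
pics
{'time': 0.1, 'joint_positions': array([-1.47698413e+00,  3.42645027e-01,  1.52492154e+00, -9.48620745e-06,
        1.27540399e+00, -1.46021453e-01]), 'dq': array([ 3.12488740e-05, -3.23001762e-03, -2.81925106e-03, -1.47726978e-03,
        1.17045847e-03, -1.69454499e-03]), 'tau': array([ 2.56680767e-03, -4.32004738e+01, -2.44695085e+01,  7.21257878e-02,
        5.25618391e-02, -4.94623760e-05]), 'tool_pos': array([ 124.68231775, -509.60379003,  226.11860809]), 'tcp_rot': array([-3.14022809e+00, -1.91514104e-04,  2.39836287e-01]), 'contact_force': array([-0.73116864, -1.20683906, -0.54188015]), 'moment': array([ 0.00520895,  0.01581357, -0.0402663 ]), 'finger_force': 0.0, 'grip_width': 92.01160623250337}
```

View pics/scene0.png

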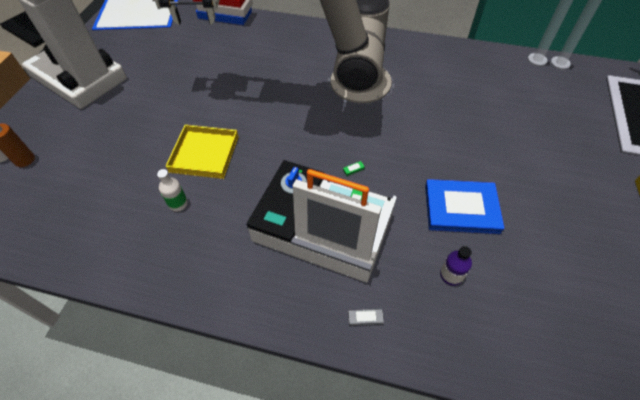

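View pics/side0.png

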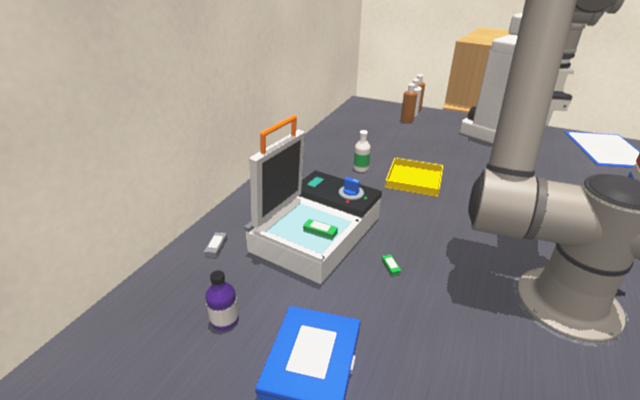

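The scene view shows the yellow tray (203,152), the cover upright with its orange handle (337,182), the knob (293,178), and a small green decoy on the bench (354,168). The side view shows the mailer on the glass (320,228), the knob (351,187), the handle (280,130) and the tray (415,177).

Run:
```python
from h import *
def rect(P):
    r=cv2.minAreaRect(P[:,:2].astype(np.float32)); b=cv2.boxPoints(r)
    return np.round(r[0],1),np.round(r[1],1),round(r[2],1),np.round(b).tolist()
for n in("scene","side"):
    z=np.load(n+"0.npz"); img=z["img"]; W=z["W"]
    H=cv2.cvtColor(img,cv2.COLOR_RGB2HSV).astype(int); h,s,v=H[...,0],H[...,1],H[...,2]
    X,Y,Z=W[...,0],W[...,1],W[...,2]
    near=(X>250)&(X<950)&(abs(Y)<500)
    def go(name,m,zr):
        m=m&near&(Z>zr[0])&(Z<zr[1])
        m=cv2.morphologyEx(m.astype(np.uint8),cv2.MORPH_OPEN,np.ones((2,2)))
        k,L,st,c=cv2.connectedComponentsWithStats(m)
        for i in range(1,k):
            if st[i,4]<25: continue
            P=W[L==i]; print(n,name,st[i].tolist(),"med",np.median(P,0).round(1),"z",np.percentile(P[:,2],[5,95]).round(1),rect(P))
    go("green",(h>50)&(h<75)&(s>120),(0,115))
    go("blue",(h>100)&(h<125)&(s>130),(112,160))
    go("orange",(h>3)&(h<18)&(s>150),(200,400))
    go("yellow",(h>20)&(h<35)&(s>130),(0,60))
    go("slidefile",(h>100)&(h<125)&(s>130),(5,60))
    go("deck",(v<70),(93,103))
    go("glass",(s>20)&(h>75)&(h<105)&(v>120),(65,85))
    go("coverdark",(v<90),(120,290))
    if n=="side": go("body",(v>20),(60,104))
    m=(h>3)&(h<18)&(s>150)&(Z>200)&near
    P=W[m]; t=P[P[:,2]>np.nanmax(P[:,2])-12]; print(n,"bar",t.mean(0).round(1),rect(t), P[:,2].max())
```

```text
scene green [344, 163, 21, 13, 93] med [404.5  63.3   9.2] z [-1.2 15.4] (array([394. ,  64.8]), array([29.9, 70.7]), 46.5, [[358.0, 78.0], [409.0, 30.0], [430.0, 51.0], [379.0, 100.0]])
scene green [353, 191, 10, 5, 34] med [541.8  95.7  93.4] z [ 91.1 310.4] (array([616. , 107.5]), array([167. ,  20.9]), 9.8, [[532.0, 104.0], [535.0, 83.0], [700.0, 112.0], [696.0, 132.0]])
scene green [166, 192, 21, 17, 191] med [ 651.  -374.4   36.7] z [17.1 55.8] (array([ 635.3, -379.4]), array([30.8, 60.1]), 74.5, [[602.0, -386.0], [660.0, -402.0], [668.0, -373.0], [610.0, -357.0]])
scene blue [288, 169, 11, 19, 117] med [562.4 -67.8 132.3] z [110.4 142.1] (array([596.3, -59.5]), array([182.8,  24.6]), 15.4, [[505.0, -72.0], [511.0, -96.0], [688.0, -47.0], [681.0, -23.0]])
scene orange [308, 171, 62, 35, 388] med [nan nan nan] z [nan nan] (array([581.3,  51. ]), array([251.8, 149.5]), 3.9, [[451.0, 117.0], [461.0, -32.0], [712.0, -15.0], [702.0, 134.0]])
scene yellow [167, 126, 72, 54, 2584] med [nan nan nan] z [nan nan] (array([ 440.7, -395.2]), array([193.4, 162.8]), 10.7, [[331.0, -333.0], [3
[... 4026 characters left out ...]
d [ 622.7 -373.8   77.9] z [ 0.8 97. ] (array([ 635.2, -481.5]), array([ 47.4, 241.5]), 5.0, [[601.0, -363.0], [622.0, -604.0], [669.0, -600.0], [648.0, -359.0]])
side body [245, 172, 138, 96, 6787] med [nan nan nan] z [nan nan] (array([543.7,  -5.2]), array([456.9, 284.1]), 52.2, [[291.0, -98.0], [516.0, -273.0], [796.0, 88.0], [572.0, 262.0]])
side body [207, 284, 30, 29, 648] med [647.4 380.8  82.8] z [59.  99.7] (array([663.1, 336.3]), array([ 50.9, 120.5]), 9.6, [[628.0, 391.0], [648.0, 273.0], [698.0, 281.0], [678.0, 400.0]])
side bar [680.2  77.8 325. ] (array([680.9,  74.4]), array([123.,   9.]), 82.9, [[669.0, 14.0], [678.0, 13.0], [693.0, 135.0], [684.0, 136.0]]) 329.74925161620115
```

>>> {"fn": "send_rows", "kwargs": {"rows": [{"x":0.15,"y":-0.13,"z":-0.06,"jaw":1},{"x":0.35,"y":-0.3,"z":-0.12,"jaw":1},{"x":0.55,"y":-0.49,"z":-0.2,"jaw":1},{"x":0.75,"y":-0.67,"z":-0.3,"jaw":1},{"x":0.91,"y":-0.82,"z":-0.37,"jaw":1},{"x":0.91,"y":-0.9,"z":-0.37,"jaw":1},{"x":0.91,"y":-1,"z":-0.37,"jaw":1},{"x":0.95,"y":-1,"z":-0.37,"jaw":1},{"x":1,"y":-1,"z":-0.37,"jaw":1},{"x":1,"y":-1,"z":-0.37,"jaw":1}]}}

```text
schema error: expected keys x, y, z, ax, ay, az, jaw
```

>>> {"fn": "send_rows", "kwargs": {"rows": [{"x":0.2,"y":-0.2,"jaw":1},{"x":0.4,"y":-0.4,"jaw":1},{"x":0.6,"y":-0.6,"jaw":1},{"x":0.8,"y":-0.8,"jaw":1},{"x":1,"y":-1,"jaw":1},{"x":1,"y":-1,"jaw":1},{"x":1,"y":-1,"jaw":1},{"x":1,"y":-1,"jaw":1},{"x":1,"y":-1,"jaw":1},{"x":1,"y":-1,"jaw":1}]}}

```text
schema error: expected keys x, y, z, ax, ay, az, jaw
```

>>> {"fn": "send_rows", "kwargs": {"rows": [{"x":0.25,"y":-0.15,"az":0.1,"jaw":1},{"x":0.5,"y":-0.3,"az":0.2,"jaw":1},{"x":0.73,"y":-0.45,"az":0.229,"jaw":1},{"x":0.73,"y":-0.45,"az":0.229,"jaw":1},{"x":0.73,"y":-0.45,"az":0.229,"jaw":1},{"x":0.73,"y":-0.45,"az":0.229,"jaw":1},{"x":0.73,"y":-0.45,"az":0.229,"jaw":1},{"x":0.73,"y":-0.45,"az":0.229,"jaw":1},{"x":0.73,"y":-0.45,"az":0.229,"jaw":1},{"x":0.73,"y":-0.45,"az":0.229,"jaw":1}]}}

```text
schema error: expected keys x, y, z, ax, ay, az, jaw
```

```bash
cat >> h.py <<'E'
def wcloud():
    o=bot.get_obs(); img,d=bot.capture("wrist"); m=bot.camera_model("wrist")
    f=200/np.tan(np.radians(m["vertical_fov"]/2))
    v,u=np.mgrid[0:400,0:640].astype(float); a=u-m["cx"]; b=v-m["cy"]; r=np.hypot(a,b)+1e-9
    th=r/f; t=np.tan(np.minimum(th,1.5)); d=np.where((d>0)&(th<1.45),d,np.nan)
    P=np.stack([a/r*t*d,b/r*t*d,d,np.ones_like(d)],-1)@np.array(m["T_tool_cam"]).T
    R=Ro.from_euler("xyz",o["tcp_rot"]).as_matrix()
    return img,P[...,:3]@R.T+np.array(o["tool_pos"])
def st():
    o=bot.get_obs(); print({k:np.round(o[k],3).tolist() for k in("time","tool_pos","tcp_rot","contact_force","moment","grip_width","finger_force","joint_positions")})
def go(pos,rpy=None):
    "shift and turn in move units, from the measured pose"
    o=bot.get_obs(); R=Ro.from_euler("xyz",o["tcp_rot"])
    s=R.inv().apply(np.array(pos)-o["tool_pos"])/200
    w=(R.inv()*Ro.from_euler("xyz",rpy)).as_rotvec()/np.radians(60) if rpy is not None else 0
    print("shift",s.round(3),"turn",np.round(w,3))
E
python3 - <<'E'
from h import *
st(); print(np.round(bot.camera_model("wrist")["T_tool_cam"],3))
img,W=wcloud(); np.savez("w1.npz",img=img,W=W); cv2.imwrite("pics/w1.png",img[:,:,::-1])
E
```

```text
{'time': 0.1, 'tool_pos': [124.682, -509.604, 226.119], 'tcp_rot': [-3.14, -0.0, 0.24], 'contact_force': [-0.731, -1.207, -0.542], 'moment': [0.005, 0.016, -0.04], 'grip_width': 92.012, 'finger_force': 0.0, 'joint_positions': [-1.477, 0.343, 1.525, -0.0, 1.275, -0.146]}
[[  -0.      -0.952   -0.306   83.631]
 [   1.      -0.      -0.       0.695]
 [  -0.      -0.306    0.952 -157.568]
 [   0.       0.       0.       1.   ]]
```

View pics/w1.png

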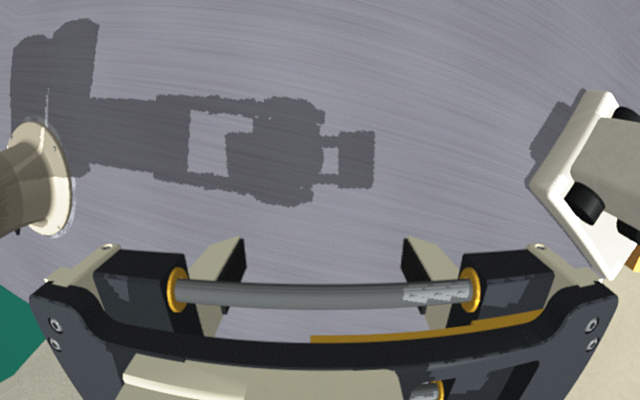

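>>> {"fn": "send_rows", "kwargs": {"rows": [{"x":0.2,"y":-0.2,"z":-0.1,"ax":0,"ay":0,"az":0,"jaw":1},{"x":0.4,"y":-0.4,"z":-0.2,"ax":0,"ay":0,"az":0,"jaw":1},{"x":0.6,"y":-0.6,"z":-0.3,"ax":0,"ay":0,"az":0,"jaw":1},{"x":0.8,"y":-0.8,"z":-0.37,"ax":0,"ay":0,"az":0,"jaw":1},{"x":1,"y":-1,"z":-0.37,"ax":0,"ay":0,"az":0,"jaw":1},{"x":1,"y":-1,"z":-0.37,"ax":0,"ay":0,"az":0,"jaw":1},{"x":1,"y":-1,"z":-0.37,"ax":0,"ay":0,"az":0,"jaw":1},{"x":1,"y":-1,"z":-0.37,"ax":0,"ay":0,"az":0,"jaw":1},{"x":1,"y":-1,"z":-0.37,"ax":0,"ay":0,"az":0,"jaw":1},{"x":1,"y":-1,"z":-0.37,"ax":0,"ay":0,"az":0,"jaw":1}]}}

```text
time: 1.4
tool_pos: [271.1, -268.7, 300.5]
tcp_rot: [-3.141, 0.0, 0.238]
contact_force: [0.3, 0.1, -0.5]
grip_width: 91.9
finger_force: 0.0
```

>>> {"fn": "send_rows", "kwargs": {"rows": [{"x":0.2,"y":-0.2,"z":0,"ax":0,"ay":0,"az":0,"jaw":1},{"x":0.4,"y":-0.4,"z":0,"ax":0,"ay":0,"az":0,"jaw":1},{"x":0.6,"y":-0.6,"z":0,"ax":0,"ay":0,"az":0,"jaw":1},{"x":0.8,"y":-0.8,"z":0,"ax":0,"ay":0,"az":0,"jaw":1},{"x":1,"y":-1,"z":0,"ax":0,"ay":0,"az":0,"jaw":1},{"x":1,"y":-1,"z":0,"ax":0,"ay":0,"az":0,"jaw":1},{"x":1,"y":-1,"z":0,"ax":0,"ay":0,"az":0,"jaw":1},{"x":1,"y":-1,"z":0,"ax":0,"ay":0,"az":0,"jaw":1},{"x":1,"y":-1,"z":0,"ax":0,"ay":0,"az":0,"jaw":1},{"x":1,"y":-1,"z":0,"ax":0,"ay":0,"az":0,"jaw":1}]}}

```text
time: 2.65
tool_pos: [418.1, -27.1, 300.8]
tcp_rot: [3.141, -0.0, 0.238]
contact_force: [-0.4, 0.2, -0.0]
grip_width: 92.0
finger_force: 0.0
```

>>> {"fn": "send_rows", "kwargs": {"rows": [{"x":0.2,"y":-0.15,"z":0,"ax":0,"ay":0,"az":0.1,"jaw":1},{"x":0.4,"y":-0.3,"z":0,"ax":0,"ay":0,"az":0.2,"jaw":1},{"x":0.6,"y":-0.45,"z":0,"ax":0,"ay":0,"az":0.23,"jaw":1},{"x":0.73,"y":-0.45,"z":0,"ax":0,"ay":0,"az":0.23,"jaw":1},{"x":0.73,"y":-0.45,"z":0,"ax":0,"ay":0,"az":0.23,"jaw":1},{"x":0.73,"y":-0.45,"z":0,"ax":0,"ay":0,"az":0.23,"jaw":1},{"x":0.73,"y":-0.45,"z":0,"ax":0,"ay":0,"az":0.23,"jaw":1},{"x":0.73,"y":-0.45,"z":0,"ax":0,"ay":0,"az":0.23,"jaw":1},{"x":0.73,"y":-0.45,"z":0,"ax":0,"ay":0,"az":0.23,"jaw":1},{"x":0.73,"y":-0.45,"z":0,"ax":0,"ay":0,"az":0.23,"jaw":1}]}}

```text
time: 3.9
tool_pos: [538.6, 95.6, 300.8]
tcp_rot: [3.141, -0.0, -0.001]
contact_force: [0.5, -0.4, -0.6]
grip_width: 92.0
finger_force: 0.0
```

Run:
```python
from h import *
st()
img,W=wcloud(); np.savez("w1.npz",img=img,W=W); cv2.imwrite("pics/w2.png",img[:,:,::-1])
```

```text
{'time': 3.9, 'tool_pos': [538.624, 95.578, 300.804], 'tcp_rot': [3.141, -0.0, -0.001], 'contact_force': [0.548, -0.383, -0.582], 'moment': [-0.013, 0.004, -0.033], 'grip_width': 91.999, 'finger_force': 0.0, 'joint_positions': [0.036, 0.338, 1.325, -0.0, 1.478, 1.608]}
```

View pics/w2.png

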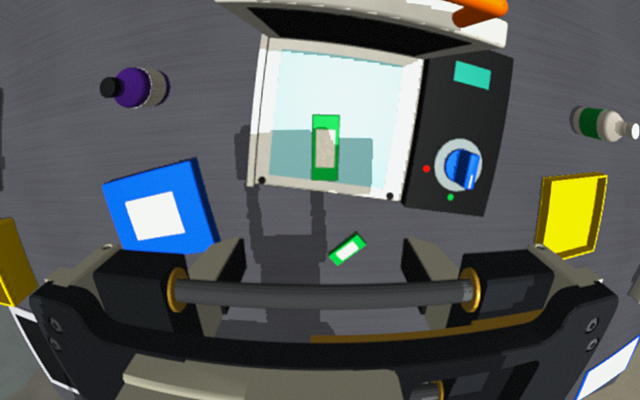

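The wrist view shows the mailer (325,147), the knob (463,168) with its green dot (450,198) and red dot (426,168), the tray (572,215), and the decoy (347,249).

Run:
```python
from h import *
z=np.load("w1.npz"); img=z["img"]; W=z["W"]
H=cv2.cvtColor(img,cv2.COLOR_RGB2HSV).astype(int); h,s,v=H[...,0],H[...,1],H[...,2]
U,V=np.meshgrid(np.arange(640),np.arange(400)); Z=W[...,2]
def roi(a,b,c,d): return (U>=a)&(U<=b)&(V>=c)&(V<=d)
def rep(n,m):
    P=W[m&np.isfinite(Z)]; r=cv2.minAreaRect(P[:,:2].astype(np.float32)); print(n,len(P),P.mean(0).round(1),"z",np.percentile(P[:,2],[2,50,98]).round(1),np.round(r[0],1),np.round(r[1],1),round(r[2],2),cv2.boxPoints(r).round().tolist())
green=(h>45)&(h<80)&(s>110)
rep("mailer top",roi(300,350,105,190)&(Z>90)&(Z<102))
blue=(h>100)&(h<125)&(s>130)
rep("knob top",roi(440,490,140,200)&blue&(Z>138)&(Z<147))
rep("knob blue",roi(440,490,140,200)&blue&(Z>110)&(Z<147))
yel=(h>20)&(h<35)&(s>120)
rep("tray",roi(530,620,160,265)&yel); rep("tray rim",roi(530,620,160,265)&yel&(Z>24)); rep("tray floor",roi(530,620,160,265)&yel&(Z<12))
rep("deck",roi(400,520,40,220)&(v<75)&(Z>94)&(Z<103))
rep("reddot",roi(420,433,160,176)&((h<8)|(h>172))&(s>130)); rep("greendot",roi(443,457,190,204)&green)
rep("glass",roi(250,430,30,215)&(Z>71)&(Z<79))
rep("bar",roi(440,520,0,40)&(h>3)&(h<18)&(s>150)&(Z>200))
st()
```

```text
mailer top 1762 [570.7  93.2  94.7] z [92.7 94.7 96.4] [570.   92.6] [32.7 80.6] 86.81 [[529.0, 79.0], [609.0, 74.0], [611.0, 107.0], [531.0, 111.0]]
knob top 337 [556.  -72.3 141. ] z [138.2 141.2 143. ] [554.5 -73.2] [14.6 41. ] 83.82 [[533.0, -78.0], [574.0, -83.0], [576.0, -68.0], [535.0, -64.0]]
knob blue 948 [556.3 -67.2 126.8] z [110.5 127.6 142.5] [555.6 -66.1] [28.2 41.4] 82.12 [[533.0, -77.0], [574.0, -83.0], [578.0, -55.0], [537.0, -49.0]]
tray 4958 [ 449.6 -402.4   10.4] z [ 1.1  4.2 30. ] [ 453.6 -260.9] [560.  200.8] 85.38 [[331.0, -532.0], [531.0, -548.0], [576.0, 10.0], [376.0, 26.0]]
tray rim 657 [ 462.7 -387.4   36.4] z [ 24.2  28.5 369.8] [ 463.2 -239.7] [516.1 185.1] 85.38 [[350.0, -489.0], [535.0, -504.0], [576.0, 10.0], [392.0, 25.0]]
tray floor 3565 [ 446.2 -404.8    4. ] z [ 0.6  3.7 10.7] [ 434.4 -419. ] [194.2 214. ] 5.95 [[327.0, -323.0], [349.0, -535.0], [542.0, -515.0], [520.0, -303.0]]
deck 10451 [598.  -75.7  97.5] z [95.8 97.6 99.2] [600.1 -63.8] [152.3 219.6] 83.15 [[482.0, -126.0], [700.0, -152.0], [718.0, -1.0], [500.0, 25.0]]
reddot 53 [547.5 -31.1  98.4] z [96.6 98.6 99.9] [547.2 -31. ] [9.5 9.4] 0.2 [[542.0, -26.0], [542.0, -36.0], [552.0, -36.0], [552.0, -26.0]]
greendot 48 [511.  -68.6  98.1] z [ 95.7  98.2 100.6] [511.1 -68.8] [10.3  8.8] 9.66 [[505.0, -65.0], [507.0, -74.0], [517.0, -72.0], [515.0, -64.0]]
glass 20632 [608.   76.8  75. ] z [73.2 75.  77. ] [602.5  76.8] [194.9 189.1] 82.69 [[496.0, -8.0], [684.0, -32.0], [709.0, 161.0], [521.0, 185.0]]
bar 1003 [675.1  17.7 312. ] z [280.3 321.4 327.8] [678.3  22.3] [32.7 12.5] 82.91 [[670.0, 7.0], [682.0, 5.0], [686.0, 38.0], [674.0, 39.0]]
{'time': 3.95, 'tool_pos': [538.637, 95.625, 300.766], 'tcp_rot': [3.142, -0.0, -0.001], 'contact_force': [0.379, 0.013, 0.876], 'moment': [0.043, -0.001, 0.062], 'grip_width': 91.939, 'finger_force': 0.0, 'joint_positions': [0.036, 0.338, 1.325, -0.0, 1.478, 1.608]}
```

>>> {"fn": "send_rows", "kwargs": {"rows": [{"x":0.05,"y":0.015,"z":0.1,"ax":0,"ay":0,"az":0.053,"jaw":1},{"x":0.1,"y":0.015,"z":0.3,"ax":0,"ay":0,"az":0.053,"jaw":1},{"x":0.157,"y":0.015,"z":0.5,"ax":0,"ay":0,"az":0.053,"jaw":1},{"x":0.157,"y":0.015,"z":0.7,"ax":0,"ay":0,"az":0.053,"jaw":1},{"x":0.157,"y":0.015,"z":0.85,"ax":0,"ay":0,"az":0.053,"jaw":1},{"x":0.157,"y":0.015,"z":0.95,"ax":0,"ay":0,"az":0.053,"jaw":1},{"x":0.157,"y":0.015,"z":0.98,"ax":0,"ay":0,"az":0.053,"jaw":1},{"x":0.157,"y":0.015,"z":1,"ax":0,"ay":0,"az":0.053,"jaw":1},{"x":0.157,"y":0.015,"z":1,"ax":0,"ay":0,"az":0.053,"jaw":1},{"x":0.157,"y":0.015,"z":1,"ax":0,"ay":0,"az":0.053,"jaw":1}]}}

```text
time: 5.2
tool_pos: [570.6, 92.6, 101.5]
tcp_rot: [-3.142, -0.002, -0.057]
contact_force: [0.4, 0.1, -1.5]
grip_width: 91.8
finger_force: 0.0
```

>>> {"fn": "send_rows", "kwargs": {"rows": [{"x":0,"y":0,"z":0.05,"ax":0,"ay":0,"az":0,"jaw":1},{"x":0,"y":0,"z":0.09,"ax":0,"ay":0,"az":0,"jaw":1},{"x":0,"y":0,"z":0.105,"ax":0,"ay":0,"az":0,"jaw":1},{"x":0,"y":0,"z":0.105,"ax":0,"ay":0,"az":0,"jaw":-1},{"x":0,"y":0,"z":0.105,"ax":0,"ay":0,"az":0,"jaw":-1},{"x":0,"y":0,"z":0.105,"ax":0,"ay":0,"az":0,"jaw":-1},{"x":0,"y":0,"z":0.105,"ax":0,"ay":0,"az":0,"jaw":-1},{"x":0,"y":0,"z":0.105,"ax":0,"ay":0,"az":0,"jaw":-1},{"x":0,"y":0,"z":0.105,"ax":0,"ay":0,"az":0,"jaw":-1},{"x":0,"y":0,"z":0.105,"ax":0,"ay":0,"az":0,"jaw":-1}]}}

```text
time: 6.45
tool_pos: [570.2, 92.6, 79.7]
tcp_rot: [3.142, -0.0, -0.057]
contact_force: [-0.4, 0.1, 0.7]
grip_width: 31.8
finger_force: 29.8
```

Run:
```python
from h import *
st(); go([420,-350,200],[np.pi,0,-0.056])
```

```text
{'time': 6.45, 'tool_pos': [570.153, 92.649, 79.741], 'tcp_rot': [3.142, -0.0, -0.057], 'contact_force': [-0.428, 0.149, 0.695], 'moment': [-0.001, 0.021, -0.039], 'grip_width': 31.774, 'finger_force': 29.849, 'joint_positions': [0.028, 0.587, 1.563, -0.0, 0.992, 1.656]}
shift [-0.624  2.252 -0.601] turn [ 0.    -0.    -0.001]
```

>>> {"fn": "send_rows", "kwargs": {"rows": [{"x":0,"y":0,"z":-0.1,"ax":0,"ay":0,"az":0,"jaw":-1},{"x":0,"y":0,"z":-0.25,"ax":0,"ay":0,"az":0,"jaw":-1},{"x":-0.05,"y":0,"z":-0.45,"ax":0,"ay":0,"az":0,"jaw":-1},{"x":-0.15,"y":0.1,"z":-0.65,"ax":0,"ay":0,"az":0,"jaw":-1},{"x":-0.25,"y":0.25,"z":-0.7,"ax":0,"ay":0,"az":0,"jaw":-1},{"x":-0.32,"y":0.45,"z":-0.7,"ax":0,"ay":0,"az":0,"jaw":-1},{"x":-0.37,"y":0.65,"z":-0.7,"ax":0,"ay":0,"az":0,"jaw":-1},{"x":-0.4,"y":0.85,"z":-0.7,"ax":0,"ay":0,"az":0,"jaw":-1},{"x":-0.4,"y":1,"z":-0.7,"ax":0,"ay":0,"az":0,"jaw":-1},{"x":-0.4,"y":1,"z":-0.7,"ax":0,"ay":0,"az":0,"jaw":-1}]}}

```text
time: 7.7
tool_pos: [478.7, -104.2, 219.7]
tcp_rot: [3.141, 0.0, -0.06]
contact_force: [0.2, 0.2, -1.2]
grip_width: 31.6
finger_force: 29.9
```

>>> {"fn": "send_rows", "kwargs": {"rows": [{"x":-0.05,"y":0.2,"z":0,"ax":0,"ay":0,"az":0,"jaw":-1},{"x":-0.1,"y":0.4,"z":0,"ax":0,"ay":0,"az":0,"jaw":-1},{"x":-0.15,"y":0.6,"z":0,"ax":0,"ay":0,"az":0,"jaw":-1},{"x":-0.18,"y":0.8,"z":0,"ax":0,"ay":0,"az":0,"jaw":-1},{"x":-0.18,"y":0.95,"z":0,"ax":0,"ay":0,"az":0,"jaw":-1},{"x":-0.18,"y":1,"z":0,"ax":0,"ay":0,"az":0,"jaw":-1},{"x":-0.18,"y":1,"z":0,"ax":0,"ay":0,"az":0,"jaw":-1},{"x":-0.18,"y":1,"z":0,"ax":0,"ay":0,"az":0,"jaw":-1},{"x":-0.18,"y":1,"z":0,"ax":0,"ay":0,"az":0,"jaw":-1},{"x":-0.18,"y":1,"z":0,"ax":0,"ay":0,"az":0,"jaw":-1}]}}

```text
time: 8.95
tool_pos: [431.9, -299.6, 219.9]
tcp_rot: [3.142, -0.0, -0.056]
contact_force: [0.1, 0.5, -0.4]
grip_width: 31.7
finger_force: 29.9
```

Run:
```python
from h import *
st()
img,W=wcloud(); Z=W[...,2]
H=cv2.cvtColor(img,cv2.COLOR_RGB2HSV).astype(int); h,s=H[...,0],H[...,1]
m=(h>20)&(h<35)&(s>120)&(Z>-5)&(Z<36)&(W[...,0]>300)&(W[...,0]<600)&(W[...,1]<-280)&(W[...,1]>-550)
for a,b in((-5,12),(24,34)):
    P=W[m&(Z>a)&(Z<b)]; print(len(P),np.percentile(P,[1,50,99],axis=0).round().tolist()); r=cv2.minAreaRect(P[:,:2].astype(np.float32)); print(np.round(r[0]),np.round(r[1]),r[2])
cv2.imwrite("pics/w3.png",img[:,:,::-1])
```

```text
{'time': 8.95, 'tool_pos': [431.87, -299.572, 219.852], 'tcp_rot': [3.142, -0.0, -0.056], 'contact_force': [0.054, 0.521, -0.375], 'moment': [0.025, -0.015, -0.03], 'grip_width': 31.683, 'finger_force': 29.851, 'joint_positions': [-0.752, 0.349, 1.534, 0.0, 1.259, 0.874]}
15732 [[359.0, -485.0, -0.0], [450.0, -398.0, 4.0], [527.0, -316.0, 10.0]]
[ 437. -407.] [187. 186.] 6.114712715148926
1795 [[355.0, -489.0, 24.0], [460.0, -418.0, 29.0], [534.0, -308.0, 31.0]]
[ 443. -399.] [171. 170.] 6.216515064239502
```

View pics/w3.png

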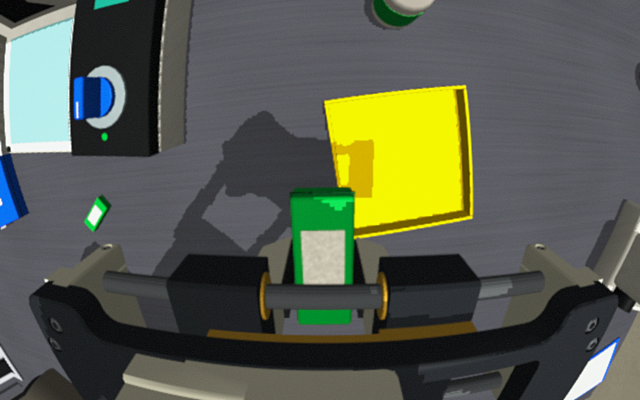

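>>> {"fn": "send_rows", "kwargs": {"rows": [{"x":0.083,"y":0.2,"z":0,"ax":0,"ay":0,"az":0,"jaw":-1},{"x":0.083,"y":0.4,"z":0.1,"ax":0,"ay":0,"az":0,"jaw":-1},{"x":0.083,"y":0.49,"z":0.3,"ax":0,"ay":0,"az":0,"jaw":-1},{"x":0.083,"y":0.49,"z":0.5,"ax":0,"ay":0,"az":0,"jaw":-1},{"x":0.083,"y":0.49,"z":0.7,"ax":0,"ay":0,"az":0,"jaw":-1},{"x":0.083,"y":0.49,"z":0.85,"ax":0,"ay":0,"az":0,"jaw":-1},{"x":0.083,"y":0.49,"z":0.93,"ax":0,"ay":0,"az":0,"jaw":-1},{"x":0.083,"y":0.49,"z":0.96,"ax":0,"ay":0,"az":0,"jaw":-1},{"x":0.083,"y":0.49,"z":0.98,"ax":0,"ay":0,"az":0,"jaw":-1},{"x":0.083,"y":0.49,"z":1,"ax":0,"ay":0,"az":0,"jaw":-1}]}}

```text
time: 10.25
tool_pos: [443.2, -399.5, 20.6]
tcp_rot: [3.14, -0.001, -0.056]
contact_force: [0.7, 0.4, -0.2]
grip_width: 32.0
finger_force: 29.9
```

>>> {"fn": "send_rows", "kwargs": {"rows": [{"x":0,"y":0,"z":0.02,"ax":0,"ay":0,"az":0,"jaw":-1},{"x":0,"y":0,"z":0.035,"ax":0,"ay":0,"az":0,"jaw":-1},{"x":0,"y":0,"z":0.045,"ax":0,"ay":0,"az":0,"jaw":-1},{"x":0,"y":0,"z":0.045,"ax":0,"ay":0,"az":0,"jaw":-1},{"x":0,"y":0,"z":0.045,"ax":0,"ay":0,"az":0,"jaw":0.2},{"x":0,"y":0,"z":0.045,"ax":0,"ay":0,"az":0,"jaw":0.2},{"x":0,"y":0,"z":0.045,"ax":0,"ay":0,"az":0,"jaw":0.2},{"x":0,"y":0,"z":0,"ax":0,"ay":0,"az":0,"jaw":0.2},{"x":0,"y":0,"z":-0.2,"ax":0,"ay":0,"az":0,"jaw":0.2},{"x":0,"y":0,"z":-0.45,"ax":0,"ay":0,"az":0,"jaw":0.2}]}}

```text
time: 11.5
tool_pos: [442.3, -398.5, 110.5]
tcp_rot: [-3.14, 0.001, -0.057]
contact_force: [0.3, -0.9, -0.3]
grip_width: 55.2
finger_force: 0.0
```

Run:
```python
from h import *
st()
img,W=wcloud(); Z=W[...,2]
H=cv2.cvtColor(img,cv2.COLOR_RGB2HSV).astype(int); h,s=H[...,0],H[...,1]
m=(W[...,0]>375)&(W[...,0]<515)&(W[...,1]<-330)&(W[...,1]>-470)&(Z>15)&(Z<40)
P=W[m]; print(len(P),P.mean(0),np.percentile(P[:,2],[5,50,95])); r=cv2.minAreaRect(P[:,:2].astype(np.float32)); print(r)
```

```text
{'time': 11.5, 'tool_pos': [442.282, -398.491, 110.533], 'tcp_rot': [-3.14, 0.001, -0.057], 'contact_force': [0.329, -0.871, -0.346], 'moment': [-0.004, -0.001, 0.027], 'grip_width': 55.246, 'finger_force': 0.0, 'joint_positions': [-0.862, 0.579, 1.477, -0.0, 1.088, 0.765]}
3437 [ 445.80576879 -399.4009194    23.51319478] [22.09227463 23.66989916 24.82200125]
((442.1669616699219, -398.7991943359375), (32.26409149169922, 80.9973373413086), 87.6039810180664)
```

>>> {"fn": "send_rows", "kwargs": {"rows": [{"x":0,"y":0,"z":-0.25,"ax":0,"ay":0,"az":0,"jaw":1},{"x":0.05,"y":-0.1,"z":-0.5,"ax":0,"ay":0,"az":-0.15,"jaw":1},{"x":0.1,"y":-0.25,"z":-0.7,"ax":0,"ay":0,"az":-0.3,"jaw":1},{"x":0.15,"y":-0.4,"z":-0.85,"ax":0,"ay":0,"az":-0.45,"jaw":1},{"x":0.2,"y":-0.55,"z":-0.9,"ax":0,"ay":0,"az":-0.6,"jaw":1},{"x":0.25,"y":-0.7,"z":-0.95,"ax":0,"ay":0,"az":-0.72,"jaw":1},{"x":0.25,"y":-0.8,"z":-1,"ax":0,"ay":0,"az":-0.72,"jaw":1},{"x":0.25,"y":-0.9,"z":-1,"ax":0,"ay":0,"az":-0.72,"jaw":1},{"x":0.25,"y":-1,"z":-1,"ax":0,"ay":0,"az":-0.72,"jaw":1},{"x":0.25,"y":-1,"z":-1,"ax":0,"ay":0,"az":-0.72,"jaw":1}]}}

```text
time: 12.8
tool_pos: [503.7, -200.9, 309.5]
tcp_rot: [-3.141, 0.0, 0.698]
contact_force: [0.6, -0.5, 0.2]
grip_width: 91.9
finger_force: 0.0
```

Run:
```python
from h import *
st(); go([620,60,365],[np.pi,0,1.448]); go([684,70.5,365],[np.pi,0,1.448])
```

```text
{'time': 12.8, 'tool_pos': [503.738, -200.9, 309.545], 'tcp_rot': [-3.141, 0.0, 0.698], 'contact_force': [0.628, -0.539, 0.177], 'moment': [-0.033, -0.07, -0.018], 'grip_width': 91.924, 'finger_force': 0.0, 'joint_positions': [-0.521, 0.326, 1.32, -0.0, 1.496, 0.352]}
shift [ 1.284 -0.626 -0.277] turn [-0.001  0.    -0.716]
shift [ 1.563 -0.46  -0.277] turn [-0.001  0.    -0.716]
```

>>> {"fn": "send_rows", "kwargs": {"rows": [{"x":0.15,"y":-0.07,"z":-0.1,"ax":0,"ay":0,"az":-0.15,"jaw":1},{"x":0.35,"y":-0.15,"z":-0.2,"ax":0,"ay":0,"az":-0.3,"jaw":1},{"x":0.55,"y":-0.25,"z":-0.28,"ax":0,"ay":0,"az":-0.45,"jaw":1},{"x":0.75,"y":-0.35,"z":-0.28,"ax":0,"ay":0,"az":-0.6,"jaw":1},{"x":0.9,"y":-0.42,"z":-0.28,"ax":0,"ay":0,"az":-0.716,"jaw":1},{"x":1,"y":-0.5,"z":-0.28,"ax":0,"ay":0,"az":-0.716,"jaw":1},{"x":1,"y":-0.5,"z":-0.28,"ax":0,"ay":0,"az":-0.716,"jaw":1},{"x":1,"y":-0.5,"z":-0.28,"ax":0,"ay":0,"az":-0.716,"jaw":1},{"x":1,"y":-0.5,"z":-0.28,"ax":0,"ay":0,"az":-0.716,"jaw":1},{"x":1,"y":-0.5,"z":-0.28,"ax":0,"ay":0,"az":-0.716,"jaw":1}]}}

```text
time: 14.05
tool_pos: [592.9, 2.1, 365.8]
tcp_rot: [3.141, 0.0, 1.446]
contact_force: [0.7, -0.4, 0.6]
grip_width: 91.4
finger_force: 0.0
```

Run:
```python
from h import *
st(); go([684,70.5,365],[np.pi,0,1.448])
img,W=wcloud(); Z=W[...,2]
H=cv2.cvtColor(img,cv2.COLOR_RGB2HSV).astype(int); h,s=H[...,0],H[...,1]
m=(h>3)&(h<18)&(s>150)&(Z>322)&(Z<340)&(W[...,0]<760)&(W[...,0]>620)
P=W[m]; print(len(P),P.mean(0),P[:,2].max(),cv2.minAreaRect(P[:,:2].astype(np.float32)))
cv2.imwrite("pics/w4.png",img[:,:,::-1])
```

```text
{'time': 14.05, 'tool_pos': [592.938, 2.137, 365.805], 'tcp_rot': [3.141, 0.0, 1.446], 'contact_force': [0.667, -0.409, 0.562], 'moment': [0.023, -0.07, 0.024], 'grip_width': 91.377, 'finger_force': 0.0, 'joint_positions': [-0.125, 0.418, 1.035, -0.0, 1.688, -0.001]}
shift [0.396 0.409 0.004] turn [ 0.     0.    -0.002]
1310 [679.96429311  51.262874   325.74753422] 329.3795517671712 ((684.554443359375, 69.0463638305664), (125.68233489990234, 12.082746505737305), 82.70726776123047)
```

View pics/w4.png

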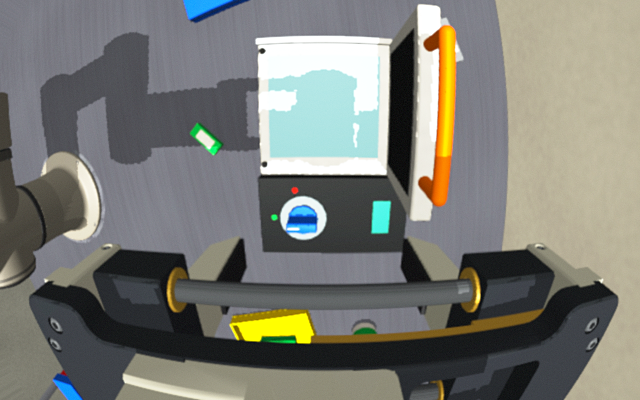

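>>> {"fn": "send_rows", "kwargs": {"rows": [{"x":0.13,"y":0.14,"z":0,"ax":0,"ay":0,"az":0,"jaw":1},{"x":0.26,"y":0.28,"z":0,"ax":0,"ay":0,"az":0,"jaw":1},{"x":0.35,"y":0.37,"z":0,"ax":0,"ay":0,"az":0,"jaw":1},{"x":0.391,"y":0.412,"z":0,"ax":0,"ay":0,"az":0,"jaw":1},{"x":0.391,"y":0.412,"z":0,"ax":0,"ay":0,"az":0,"jaw":1},{"x":0.391,"y":0.412,"z":0.1,"ax":0,"ay":0,"az":0,"jaw":1},{"x":0.391,"y":0.412,"z":0.2,"ax":0,"ay":0,"az":0,"jaw":1},{"x":0.391,"y":0.412,"z":0.28,"ax":0,"ay":0,"az":0,"jaw":1},{"x":0.391,"y":0.412,"z":0.306,"ax":0,"ay":0,"az":0,"jaw":1},{"x":0.391,"y":0.412,"z":0.306,"ax":0,"ay":0,"az":0,"jaw":1}]}}

```text
time: 15.35
tool_pos: [684.2, 70.0, 305.0]
tcp_rot: [3.141, 0.0, 1.447]
contact_force: [-1.0, 0.1, -0.5]
grip_width: 91.8
finger_force: 0.0
```

>>> {"fn": "send_rows", "kwargs": {"rows": [{"x":0,"y":0,"z":0,"ax":0,"ay":0,"az":0,"jaw":0},{"x":0,"y":0,"z":0,"ax":0,"ay":0,"az":0,"jaw":-0.2},{"x":0,"y":0,"z":0,"ax":0,"ay":0,"az":0,"jaw":-0.4},{"x":0,"y":0,"z":0,"ax":0,"ay":0,"az":0,"jaw":-0.5},{"x":0,"y":0,"z":0,"ax":0,"ay":0,"az":0,"jaw":-0.6},{"x":0,"y":0,"z":0,"ax":0,"ay":0,"az":0,"jaw":-0.7},{"x":0,"y":0,"z":0,"ax":0,"ay":0,"az":0,"jaw":-0.8},{"x":0,"y":0,"z":0,"ax":0,"ay":0,"az":0,"jaw":-1},{"x":0,"y":0,"z":0,"ax":0,"ay":0,"az":0,"jaw":-1},{"x":0,"y":0,"z":0,"ax":0,"ay":0,"az":0,"jaw":-1}]}}

```text
time: 16.6
tool_pos: [684.4, 70.4, 304.5]
tcp_rot: [3.142, 0.0, 1.447]
contact_force: [0.3, 0.1, 0.0]
grip_width: 11.0
finger_force: 30.0
```

Run:
```python
from h import *
st()
c=np.cos;s=np.sin
for t0,t1 in((1.49,1.22),(1.22,.95),(.95,.68),(.68,.42),(.42,.2),(.2,0)):
    t=np.linspace(t0,t1,11)[1:]
    print(t0,"y",(-235*(c(t)-c(t0))/200).round(3).tolist(),"z",(-235*(s(t)-s(t0))/200).round(3).tolist())
```

```text
{'time': 16.6, 'tool_pos': [684.438, 70.446, 304.493], 'tcp_rot': [3.142, 0.0, 1.447], 'contact_force': [0.303, 0.149, 0.014], 'moment': [-0.007, -0.119, -0.024], 'grip_width': 11.047, 'finger_force': 30.0, 'joint_positions': [-0.009, 0.638, 0.829, -0.0, 1.674, 0.115]}
1.49 y [-0.032, -0.063, -0.094, -0.126, -0.157, -0.188, -0.218, -0.249, -0.279, -0.309] z [0.003, 0.007, 0.012, 0.017, 0.023, 0.031, 0.039, 0.048, 0.057, 0.068]
1.22 y [-0.03, -0.059, -0.088, -0.117, -0.145, -0.173, -0.2, -0.227, -0.254, -0.28] z [0.011, 0.023, 0.036, 0.05, 0.064, 0.08, 0.096, 0.112, 0.13, 0.148]
0.95 y [-0.026, -0.051, -0.075, -0.099, -0.122, -0.145, -0.167, -0.189, -0.21, -0.23] z [0.019, 0.038, 0.058, 0.079, 0.101, 0.123, 0.145, 0.169, 0.193, 0.217]
0.68 y [-0.019, -0.037, -0.055, -0.072, -0.088, -0.104, -0.119, -0.133, -0.146, -0.159] z [0.024, 0.048, 0.073, 0.099, 0.125, 0.151, 0.178, 0.205, 0.232, 0.26]
0.42 y [-0.01, -0.02, -0.029, -0.038, -0.046, -0.054, -0.061, -0.067, -0.073, -0.079] z [0.024, 0.048, 0.072, 0.096, 0.121, 0.145, 0.17, 0.195, 0.22, 0.246]
0.2 y [-0.004, -0.008, -0.012, -0.015, -0.018, -0.02, -0.021, -0.022, -0.023, -0.023] z [0.023, 0.046, 0.069, 0.093, 0.116, 0.14, 0.163, 0.186, 0.21, 0.233]
```

>>> {"fn": "send_rows", "kwargs": {"rows": [{"x":0,"y":-0.032,"z":0.003,"ax":0,"ay":0,"az":0,"jaw":-1},{"x":0,"y":-0.063,"z":0.007,"ax":0,"ay":0,"az":0,"jaw":-1},{"x":0,"y":-0.094,"z":0.012,"ax":0,"ay":0,"az":0,"jaw":-1},{"x":0,"y":-0.126,"z":0.017,"ax":0,"ay":0,"az":0,"jaw":-1},{"x":0,"y":-0.157,"z":0.023,"ax":0,"ay":0,"az":0,"jaw":-1},{"x":0,"y":-0.188,"z":0.031,"ax":0,"ay":0,"az":0,"jaw":-1},{"x":0,"y":-0.218,"z":0.039,"ax":0,"ay":0,"az":0,"jaw":-1},{"x":0,"y":-0.249,"z":0.048,"ax":0,"ay":0,"az":0,"jaw":-1},{"x":0,"y":-0.279,"z":0.057,"ax":0,"ay":0,"az":0,"jaw":-1},{"x":0,"y":-0.309,"z":0.068,"ax":0,"ay":0,"az":0,"jaw":-1}]}}

```text
time: 17.85
tool_pos: [622.7, 78.4, 290.7]
tcp_rot: [-3.141, -0.0, 1.447]
contact_force: [0.8, 2.6, 1.2]
grip_width: 10.7
finger_force: 30.0
```

```bash
python3 -c "
from h import *
st()"
```

```text
{'time': 17.85, 'tool_pos': [622.694, 78.374, 290.677], 'tcp_rot': [-3.141, -0.0, 1.447], 'contact_force': [0.807, 2.592, 1.221], 'moment': [0.389, -0.581, -0.038], 'grip_width': 10.709, 'finger_force': 29.999, 'joint_positions': [0.003, 0.505, 1.094, 0.0, 1.543, 0.126]}
```

>>> {"fn": "send_rows", "kwargs": {"rows": [{"x":0,"y":-0.03,"z":0.011,"ax":0,"ay":0,"az":0,"jaw":-1},{"x":0,"y":-0.059,"z":0.023,"ax":0,"ay":0,"az":0,"jaw":-1},{"x":0,"y":-0.088,"z":0.036,"ax":0,"ay":0,"az":0,"jaw":-1},{"x":0,"y":-0.117,"z":0.05,"ax":0,"ay":0,"az":0,"jaw":-1},{"x":0,"y":-0.145,"z":0.064,"ax":0,"ay":0,"az":0,"jaw":-1},{"x":0,"y":-0.173,"z":0.08,"ax":0,"ay":0,"az":0,"jaw":-1},{"x":0,"y":-0.2,"z":0.096,"ax":0,"ay":0,"az":0,"jaw":-1},{"x":0,"y":-0.227,"z":0.112,"ax":0,"ay":0,"az":0,"jaw":-1},{"x":0,"y":-0.254,"z":0.13,"ax":0,"ay":0,"az":0,"jaw":-1},{"x":0,"y":-0.28,"z":0.148,"ax":0,"ay":0,"az":0,"jaw":-1}]}}

```text
time: 19.1
tool_pos: [567.1, 85.3, 261.1]
tcp_rot: [-3.141, -0.0, 1.447]
contact_force: [0.9, 5.4, 2.7]
grip_width: 11.0
finger_force: 30.0
```

```bash
python3 -c "
from h import *
st()"
```

```text
{'time': 19.1, 'tool_pos': [567.067, 85.315, 261.052], 'tcp_rot': [-3.141, -0.0, 1.447], 'contact_force': [0.921, 5.418, 2.686], 'moment': [0.798, -0.369, -0.034], 'grip_width': 10.963, 'finger_force': 29.998, 'joint_positions': [0.015, 0.409, 1.326, 0.0, 1.406, 0.139]}
```

>>> {"fn": "send_rows", "kwargs": {"rows": [{"x":0.002,"y":-0.026,"z":0.019,"ax":0,"ay":0,"az":0,"jaw":-1},{"x":0.004,"y":-0.051,"z":0.038,"ax":0,"ay":0,"az":0,"jaw":-1},{"x":0.005,"y":-0.075,"z":0.058,"ax":0,"ay":0,"az":0,"jaw":-1},{"x":0.006,"y":-0.099,"z":0.079,"ax":0,"ay":0,"az":0,"jaw":-1},{"x":0.007,"y":-0.122,"z":0.101,"ax":0,"ay":0,"az":0,"jaw":-1},{"x":0.008,"y":-0.145,"z":0.123,"ax":0,"ay":0,"az":0,"jaw":-1},{"x":0.008,"y":-0.167,"z":0.145,"ax":0,"ay":0,"az":0,"jaw":-1},{"x":0.008,"y":-0.189,"z":0.169,"ax":0,"ay":0,"az":0,"jaw":-1},{"x":0.008,"y":-0.21,"z":0.193,"ax":0,"ay":0,"az":0,"jaw":-1},{"x":0.008,"y":-0.23,"z":0.217,"ax":0,"ay":0,"az":0,"jaw":-1}]}}

```text
time: 20.35
tool_pos: [521.8, 91.7, 217.5]
tcp_rot: [-3.141, 0.001, 1.447]
contact_force: [0.3, -5.5, 1.1]
grip_width: 11.0
finger_force: 30.0
```

```bash
python3 -c "
from h import *
st()"
```

```text
{'time': 20.35, 'tool_pos': [521.76, 91.661, 217.493], 'tcp_rot': [-3.141, 0.001, 1.447], 'contact_force': [0.311, -5.472, 1.093], 'moment': [-0.906, -0.349, 0.064], 'grip_width': 10.992, 'finger_force': 29.995, 'joint_positions': [0.03, 0.358, 1.526, -0.001, 1.257, 0.154]}
```

Forces are small, so I continue the arc with no sideways drift.

>>> {"fn": "send_rows", "kwargs": {"rows": [{"x":-0.002,"y":-0.019,"z":0.024,"ax":0,"ay":0,"az":0,"jaw":-1},{"x":-0.003,"y":-0.037,"z":0.048,"ax":0,"ay":0,"az":0,"jaw":-1},{"x":-0.003,"y":-0.055,"z":0.073,"ax":0,"ay":0,"az":0,"jaw":-1},{"x":-0.003,"y":-0.072,"z":0.099,"ax":0,"ay":0,"az":0,"jaw":-1},{"x":-0.003,"y":-0.088,"z":0.125,"ax":0,"ay":0,"az":0,"jaw":-1},{"x":-0.003,"y":-0.104,"z":0.151,"ax":0,"ay":0,"az":0,"jaw":-1},{"x":-0.003,"y":-0.119,"z":0.178,"ax":0,"ay":0,"az":0,"jaw":-1},{"x":-0.003,"y":-0.133,"z":0.205,"ax":0,"ay":0,"az":0,"jaw":-1},{"x":-0.003,"y":-0.146,"z":0.232,"ax":0,"ay":0,"az":0,"jaw":-1},{"x":-0.003,"y":-0.159,"z":0.26,"ax":0,"ay":0,"az":0,"jaw":-1}]}}

```text
time: 21.6
tool_pos: [490.3, 95.8, 165.5]
tcp_rot: [3.141, -0.0, 1.447]
contact_force: [1.2, 1.7, 0.9]
grip_width: 10.9
finger_force: 30.0
```

```bash
python3 -c "
from h import *
st()"
```

```text
{'time': 21.6, 'tool_pos': [490.33, 95.838, 165.546], 'tcp_rot': [3.141, -0.0, 1.447], 'contact_force': [1.249, 1.66, 0.888], 'moment': [0.255, -0.483, 0.006], 'grip_width': 10.938, 'finger_force': 29.996, 'joint_positions': [0.039, 0.356, 1.686, 0.0, 1.1, 0.163]}
```

>>> {"fn": "send_rows", "kwargs": {"rows": [{"x":0,"y":-0.01,"z":0.024,"ax":0,"ay":0,"az":0,"jaw":-1},{"x":0,"y":-0.02,"z":0.048,"ax":0,"ay":0,"az":0,"jaw":-1},{"x":0,"y":-0.029,"z":0.072,"ax":0,"ay":0,"az":0,"jaw":-1},{"x":0,"y":-0.038,"z":0.096,"ax":0,"ay":0,"az":0,"jaw":-1},{"x":0,"y":-0.046,"z":0.121,"ax":0,"ay":0,"az":0,"jaw":-1},{"x":0,"y":-0.054,"z":0.145,"ax":0,"ay":0,"az":0,"jaw":-1},{"x":0,"y":-0.061,"z":0.17,"ax":0,"ay":0,"az":0,"jaw":-1},{"x":0,"y":-0.067,"z":0.195,"ax":0,"ay":0,"az":0,"jaw":-1},{"x":0,"y":-0.073,"z":0.22,"ax":0,"ay":0,"az":0,"jaw":-1},{"x":0,"y":-0.079,"z":0.246,"ax":0,"ay":0,"az":0,"jaw":-1}]}}

```text
time: 22.85
tool_pos: [474.6, 97.7, 116.4]
tcp_rot: [-3.142, -0.0, 1.447]
contact_force: [0.5, 5.2, 1.0]
grip_width: 11.0
finger_force: 30.0
```

>>> {"fn": "send_rows", "kwargs": {"rows": [{"x":0,"y":-0.004,"z":0.023,"ax":0,"ay":0,"az":0,"jaw":-1},{"x":0,"y":-0.008,"z":0.046,"ax":0,"ay":0,"az":0,"jaw":-1},{"x":0,"y":-0.012,"z":0.069,"ax":0,"ay":0,"az":0,"jaw":-1},{"x":0,"y":-0.015,"z":0.093,"ax":0,"ay":0,"az":0,"jaw":-1},{"x":0,"y":-0.018,"z":0.115,"ax":0,"ay":0,"az":0,"jaw":-1},{"x":0,"y":-0.02,"z":0.135,"ax":0,"ay":0,"az":0,"jaw":-1},{"x":0,"y":-0.021,"z":0.153,"ax":0,"ay":0,"az":0,"jaw":-1},{"x":0,"y":-0.022,"z":0.17,"ax":0,"ay":0,"az":0,"jaw":-1},{"x":0,"y":-0.023,"z":0.185,"ax":0,"ay":0,"az":0,"jaw":-1},{"x":0,"y":-0.023,"z":0.2,"ax":0,"ay":0,"az":0,"jaw":-1}]}}

```text
time: 24.1
tool_pos: [469.7, 98.4, 76.3]
tcp_rot: [-3.141, -0.0, 1.447]
contact_force: [-1.2, 6.6, 0.7]
grip_width: 10.6
finger_force: 30.0
```

```bash
python3 -c "
from h import *
st()"
```

```text
{'time': 24.1, 'tool_pos': [469.653, 98.351, 76.293], 'tcp_rot': [-3.141, -0.0, 1.447], 'contact_force': [-1.151, 6.638, 0.747], 'moment': [0.898, -0.161, -0.039], 'grip_width': 10.588, 'finger_force': 30.004, 'joint_positions': [0.046, 0.447, 1.842, 0.0, 0.853, 0.17]}
```

>>> {"fn": "send_rows", "kwargs": {"rows": [{"x":0.003,"y":0,"z":0.007,"ax":0,"ay":0,"az":0,"jaw":-1},{"x":0.006,"y":0,"z":0.014,"ax":0,"ay":0,"az":0,"jaw":-1},{"x":0.006,"y":0,"z":0.02,"ax":0,"ay":0,"az":0,"jaw":-1},{"x":0.006,"y":0,"z":0.025,"ax":0,"ay":0,"az":0,"jaw":-1},{"x":0.006,"y":0,"z":0.03,"ax":0,"ay":0,"az":0,"jaw":-1},{"x":0.006,"y":0,"z":0.034,"ax":0,"ay":0,"az":0,"jaw":-1},{"x":0.006,"y":0,"z":0.038,"ax":0,"ay":0,"az":0,"jaw":-1},{"x":0.006,"y":0,"z":0.041,"ax":0,"ay":0,"az":0,"jaw":-1},{"x":0.006,"y":0,"z":0.041,"ax":0,"ay":0,"az":0,"jaw":-1},{"x":0.006,"y":0,"z":0.041,"ax":0,"ay":0,"az":0,"jaw":-1}]}}

```text
time: 25.35
tool_pos: [469.5, 98.6, 68.1]
tcp_rot: [-3.14, 0.001, 1.447]
contact_force: [-3.5, -3.7, -0.2]
grip_width: 11.2
finger_force: 30.0
```

Run:
```python
from h import *
st()
img,W=cloud("side"); X,Y,Z=W[...,0],W[...,1],W[...,2]
y=np.array([.125,.992]);x=np.array([.992,-.125])
P=W[np.isfinite(Z)]; q=P[:,:2]-[596,23]; a=q@x;b=q@y
m=(b>-25)&(b<140)&(P[:,2]<160)&(P[:,2]>60)
for lo in(-90,-50,0,40,70):
    k=m&(a>lo)&(a<lo+20)&(abs(b-100)<35); print(lo,k.sum(),np.percentile(P[k,2],[10,50,90]).round(1) if k.any() else "")
```

```text
{'time': 25.35, 'tool_pos': [469.472, 98.596, 68.097], 'tcp_rot': [-3.14, 0.001, 1.447], 'contact_force': [-3.545, -3.713, -0.211], 'moment': [-0.662, 0.284, -0.022], 'grip_width': 11.169, 'finger_force': 29.994, 'joint_positions': [0.048, 0.461, 1.849, -0.001, 0.834, 0.172]}
-90 223 [ 85.   99.2 147.3]
-50 159 [ 98.4  99.6 101.1]
0 148 [ 97.6  98.9 100.2]
40 142 [97.3 98.6 99.7]
70 135 [96.4 97.7 98.9]
```

>>> {"fn": "send_rows", "kwargs": {"rows": [{"x":0,"y":0,"z":0.003,"ax":0,"ay":0,"az":0,"jaw":-1},{"x":0,"y":0,"z":0.006,"ax":0,"ay":0,"az":0,"jaw":-1},{"x":0,"y":0,"z":0.009,"ax":0,"ay":0,"az":0,"jaw":-1},{"x":0,"y":0,"z":0.012,"ax":0,"ay":0,"az":0,"jaw":-1},{"x":0,"y":0,"z":0.015,"ax":0,"ay":0,"az":0,"jaw":-1},{"x":0,"y":0,"z":0.017,"ax":0,"ay":0,"az":0,"jaw":-1},{"x":0,"y":0,"z":0.018,"ax":0,"ay":0,"az":0,"jaw":-1},{"x":0,"y":0,"z":0.018,"ax":0,"ay":0,"az":0,"jaw":-1},{"x":0,"y":0,"z":0.018,"ax":0,"ay":0,"az":0,"jaw":-1},{"x":0,"y":0,"z":0.018,"ax":0,"ay":0,"az":0,"jaw":-1}]}}

```text
time: 26.65
tool_pos: [469.5, 98.6, 65.7]
tcp_rot: [-3.14, 0.001, 1.448]
contact_force: [-7.6, -4.2, 12.4]
grip_width: 11.0
finger_force: 30.0
```

Run:
```python
from h import *
st()
img,W=cloud("side"); X,Y,Z=W[...,0],W[...,1],W[...,2]
y=np.array([.125,.992]);x=np.array([.992,-.125])
P=W[np.isfinite(Z)]; q=P[:,:2]-[596,23]; a=q@x;b=q@y
for lo in(-50,0,40,70):
    k=(a>lo)&(a<lo+20)&(abs(b-100)<35)&(abs(P[:,2]-98)<8); print(lo,k.sum(),np.median(P[k,2]).round(1),end=";")
    k=(a>lo)&(a<lo+20)&(abs(b+140)<20)&(abs(P[:,2]-98)<8); print("deck",k.sum(),np.median(P[k,2]).round(1))
```

```text
{'time': 26.65, 'tool_pos': [469.528, 98.619, 65.664], 'tcp_rot': [-3.14, 0.001, 1.448], 'contact_force': [-7.647, -4.22, 12.44], 'moment': [-0.654, 0.904, 0.007], 'grip_width': 11.034, 'finger_force': 29.99, 'joint_positions': [0.048, 0.465, 1.852, -0.001, 0.827, 0.172]}
-50 153 98.0;deck 0 nan
0 145 98.2;deck 18 97.6
40 134 98.3;deck 44 97.1
70 136 97.5;deck 46 97.7
  return _methods._mean(a, axis=axis, dtype=dtype,
  ret = ret.dtype.type(ret / rcount)
```

>>> {"fn": "send_rows", "kwargs": {"rows": [{"x":0,"y":0,"z":-0.006,"ax":0,"ay":0,"az":0,"jaw":-0.48},{"x":0,"y":0,"z":-0.006,"ax":0,"ay":0,"az":0,"jaw":-0.48},{"x":0,"y":0,"z":-0.006,"ax":0,"ay":0,"az":0,"jaw":-0.48},{"x":0,"y":0,"z":-0.03,"ax":0,"ay":0,"az":0,"jaw":-0.48},{"x":0,"y":0,"z":-0.1,"ax":0,"ay":0,"az":0,"jaw":-0.48},{"x":0,"y":0,"z":-0.2,"ax":0,"ay":0,"az":0,"jaw":-0.48},{"x":0,"y":0,"z":-0.4,"ax":0,"ay":0,"az":0,"jaw":-0.48},{"x":-0.15,"y":0,"z":-0.6,"ax":0,"ay":0,"az":-0.15,"jaw":0.2},{"x":-0.3,"y":0.05,"z":-0.75,"ax":0,"ay":0,"az":-0.3,"jaw":0.2},{"x":-0.45,"y":0.1,"z":-0.75,"ax":0,"ay":0,"az":-0.45,"jaw":0.2}]}}

```text
time: 27.95
tool_pos: [480.6, 6.5, 218.7]
tcp_rot: [3.136, 0.003, 1.924]
contact_force: [-0.3, 0.0, -0.7]
grip_width: 49.3
finger_force: 0.0
```

Run:
```python
from h import *
st(); go([554.5,-73,215],[np.pi,0,3.016])
```

```text
{'time': 27.95, 'tool_pos': [480.572, 6.508, 218.678], 'tcp_rot': [3.136, 0.003, 1.924], 'contact_force': [-0.342, 0.05, -0.706], 'moment': [0.014, -0.131, 0.06], 'grip_width': 49.273, 'finger_force': 0.0, 'joint_positions': [-0.146, 0.264, 1.659, -0.0, 1.211, -0.499]}
shift [-0.501  0.209  0.021] turn [ 0.003  0.006 -1.043]
```

>>> {"fn": "send_rows", "kwargs": {"rows": [{"x":-0.1,"y":0.04,"z":0,"ax":0,"ay":0,"az":-0.15,"jaw":0.2},{"x":-0.2,"y":0.08,"z":0,"ax":0,"ay":0,"az":-0.3,"jaw":0.2},{"x":-0.3,"y":0.12,"z":0,"ax":0,"ay":0,"az":-0.45,"jaw":0.2},{"x":-0.4,"y":0.16,"z":0,"ax":0,"ay":0,"az":-0.6,"jaw":0.2},{"x":-0.48,"y":0.2,"z":0,"ax":0,"ay":0,"az":-0.75,"jaw":0.2},{"x":-0.49,"y":0.21,"z":0,"ax":0,"ay":0,"az":-0.9,"jaw":0.2},{"x":-0.49,"y":0.21,"z":0,"ax":0,"ay":0,"az":-1,"jaw":0.2},{"x":-0.49,"y":0.21,"z":0,"ax":0,"ay":0,"az":-1,"jaw":0.2},{"x":-0.49,"y":0.21,"z":0,"ax":0,"ay":0,"az":-1,"jaw":0.2},{"x":-0.49,"y":0.21,"z":0,"ax":0,"ay":0,"az":-1,"jaw":0.2}]}}

```text
time: 29.2
tool_pos: [551.9, -70.3, 215.2]
tcp_rot: [-3.141, 0.0, 2.965]
contact_force: [0.2, -0.8, -0.1]
grip_width: 55.1
finger_force: 0.0
```

Run:
```python
from h import *
st(); go([554.5,-73,117],[np.pi,0,3.016])
img,W=wcloud(); Z=W[...,2]
H=cv2.cvtColor(img,cv2.COLOR_RGB2HSV).astype(int); h,s=H[...,0],H[...,1]
m=(h>100)&(h<125)&(s>130)&(Z>138)&(Z<147)&(abs(W[...,0]-554)<40)&(abs(W[...,1]+73)<40)
P=W[m]; print(len(P),P.mean(0),cv2.minAreaRect(P[:,:2].astype(np.float32)))
q=W[...,:2]-np.array([596,23]); a=q@[.992,-.126]; b=q@[.126,.992]
for lo in(-85,-50,0,40,70):
    k=(a>lo)&(a<lo+15)&(abs(b-55)<70)&(abs(Z-98)<10); print(lo,k.sum(),np.nanmedian(Z[k]) if k.any() else "",end=";")
cv2.imwrite("pics/w5.png",img[:,:,::-1])
```

```text
{'time': 29.2, 'tool_pos': [551.946, -70.292, 215.169], 'tcp_rot': [-3.141, 0.0, 2.965], 'contact_force': [0.22, -0.81, -0.144], 'moment': [0.067, -0.158, -0.011], 'grip_width': 55.086, 'finger_force': 0.0, 'joint_positions': [-0.264, 0.408, 1.455, -0.0, 1.277, -1.658]}
shift [-0.015 -0.011  0.491] turn [-0.     0.    -0.049]
772 [552.94193367 -73.60087278 141.06896457] ((553.385986328125, -73.86773681640625), (14.538309097290039, 41.17534637451172), 82.08888244628906)
-85 1825 97.55706597095119;-50 1734 98.25228217108454;0 1516 98.28592437171935;40 363 98.23684035835603;70 41 97.69944123581304;
```

View pics/w5.png

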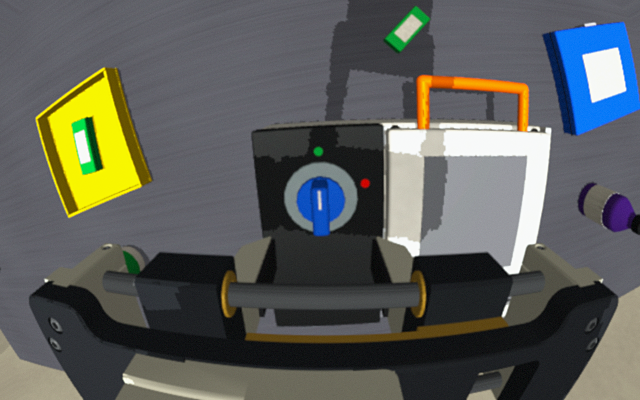

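The picture shows the cover shut flush, the mailer flat in the tray (86,145), and the knob (320,200) pointing at the green dot with the red dot at (365,183).

>>> {"fn": "send_rows", "kwargs": {"rows": [{"x":-0.011,"y":-0.015,"z":0,"ax":0,"ay":0,"az":-0.045,"jaw":0.2},{"x":-0.011,"y":-0.015,"z":0.15,"ax":0,"ay":0,"az":-0.045,"jaw":0.2},{"x":-0.011,"y":-0.015,"z":0.3,"ax":0,"ay":0,"az":-0.045,"jaw":0.2},{"x":-0.011,"y":-0.015,"z":0.42,"ax":0,"ay":0,"az":-0.045,"jaw":0.2},{"x":-0.011,"y":-0.015,"z":0.48,"ax":0,"ay":0,"az":-0.045,"jaw":0.1},{"x":-0.011,"y":-0.015,"z":0.49,"ax":0,"ay":0,"az":-0.045,"jaw":-0.1},{"x":-0.011,"y":-0.015,"z":0.49,"ax":0,"ay":0,"az":-0.045,"jaw":-0.3},{"x":-0.011,"y":-0.015,"z":0.49,"ax":0,"ay":0,"az":-0.045,"jaw":-0.5},{"x":-0.011,"y":-0.015,"z":0.49,"ax":0,"ay":0,"az":-0.045,"jaw":-0.7},{"x":-0.011,"y":-0.015,"z":0.49,"ax":0,"ay":0,"az":-0.045,"jaw":-1}]}}

```text
time: 30.5
tool_pos: [553.9, -73.3, 117.4]
tcp_rot: [3.141, 0.001, 3.013]
contact_force: [0.6, 2.8, 2.5]
grip_width: 13.8
finger_force: 30.0
```

>>> {"fn": "send_rows", "kwargs": {"rows": [{"x":0,"y":0,"z":0,"ax":0,"ay":0,"az":0,"jaw":-1},{"x":0,"y":0,"z":0,"ax":0,"ay":0,"az":0,"jaw":-1},{"x":0,"y":0,"z":0,"ax":0,"ay":0,"az":0.05,"jaw":-1},{"x":0,"y":0,"z":0,"ax":0,"ay":0,"az":0.12,"jaw":-1},{"x":0,"y":0,"z":0,"ax":0,"ay":0,"az":0.2,"jaw":-1},{"x":0,"y":0,"z":0,"ax":0,"ay":0,"az":0.28,"jaw":-1},{"x":0,"y":0,"z":0,"ax":0,"ay":0,"az":0.36,"jaw":-1},{"x":0,"y":0,"z":0,"ax":0,"ay":0,"az":0.44,"jaw":-1},{"x":0,"y":0,"z":0,"ax":0,"ay":0,"az":0.5,"jaw":-1},{"x":0,"y":0,"z":0,"ax":0,"ay":0,"az":0.5,"jaw":-1}]}}

```text
time: 31.75
tool_pos: [553.8, -73.6, 117.4]
tcp_rot: [3.141, 0.001, 2.489]
contact_force: [-0.5, 2.9, 6.1]
grip_width: 14.0
finger_force: 30.0
```

```bash
python3 -c "
from h import *
st()"
```

```text
{'time': 31.75, 'tool_pos': [553.809, -73.567, 117.44], 'tcp_rot': [3.141, 0.001, 2.489], 'contact_force': [-0.495, 2.917, 6.103], 'moment': [0.454, -0.012, 0.0], 'grip_width': 13.97, 'finger_force': 30.0, 'joint_positions': [-0.269, 0.51, 1.582, 0.0, 1.049, -1.187]}
```

>>> {"fn": "send_rows", "kwargs": {"rows": [{"x":0,"y":0,"z":0,"ax":0,"ay":0,"az":0.1,"jaw":-1},{"x":0,"y":0,"z":0,"ax":0,"ay":0,"az":0.2,"jaw":-1},{"x":0,"y":0,"z":0,"ax":0,"ay":0,"az":0.3,"jaw":-1},{"x":0,"y":0,"z":0,"ax":0,"ay":0,"az":0.4,"jaw":-1},{"x":0,"y":0,"z":0,"ax":0,"ay":0,"az":0.5,"jaw":-1},{"x":0,"y":0,"z":0,"ax":0,"ay":0,"az":0.6,"jaw":-1},{"x":0,"y":0,"z":0,"ax":0,"ay":0,"az":0.68,"jaw":-1},{"x":0,"y":0,"z":0,"ax":0,"ay":0,"az":0.73,"jaw":-1},{"x":0,"y":0,"z":0,"ax":0,"ay":0,"az":0.76,"jaw":-1},{"x":0,"y":0,"z":0,"ax":0,"ay":0,"az":0.76,"jaw":-1}]}}

```text
time: 33.0
tool_pos: [553.5, -73.7, 117.4]
tcp_rot: [-3.141, 0.001, 1.694]
contact_force: [-1.3, 1.4, 7.1]
grip_width: 14.0
finger_force: 30.2
```

```bash
python3 -c "
from h import *
st()"
```

```text
{'time': 33.0, 'tool_pos': [553.491, -73.712, 117.421], 'tcp_rot': [-3.141, 0.001, 1.694], 'contact_force': [-1.297, 1.434, 7.064], 'moment': [0.349, 0.295, 0.524], 'grip_width': 13.983, 'finger_force': 30.236, 'joint_positions': [-0.269, 0.51, 1.582, -0.001, 1.05, -0.392]}
```

>>> {"fn": "send_rows", "kwargs": {"rows": [{"x":0,"y":0,"z":0,"ax":0,"ay":0,"az":-0.01,"jaw":-1},{"x":0,"y":0,"z":0,"ax":0,"ay":0,"az":-0.01,"jaw":-0.2},{"x":0,"y":0,"z":0,"ax":0,"ay":0,"az":-0.01,"jaw":0},{"x":0,"y":0,"z":0,"ax":0,"ay":0,"az":-0.01,"jaw":0},{"x":0,"y":0,"z":-0.1,"ax":0,"ay":0,"az":-0.01,"jaw":0},{"x":0,"y":0,"z":-0.25,"ax":0,"ay":0,"az":-0.01,"jaw":0},{"x":0,"y":0,"z":-0.45,"ax":0,"ay":0,"az":-0.01,"jaw":0},{"x":-0.1,"y":0,"z":-0.6,"ax":0,"ay":0,"az":-0.01,"jaw":0},{"x":-0.2,"y":0,"z":-0.7,"ax":0,"ay":0,"az":-0.01,"jaw":0},{"x":-0.3,"y":-0.1,"z":-0.7,"ax":0,"ay":0,"az":-0.01,"jaw":0}]}}

```text
time: 34.25
tool_pos: [542.3, -136.6, 258.4]
tcp_rot: [3.138, 0.002, 1.704]
contact_force: [-0.5, 0.2, -0.4]
grip_width: 46.0
finger_force: 0.0
```

Run:
```python
from h import *
st(); img,W=wcloud(); Z=W[...,2]
H=cv2.cvtColor(img,cv2.COLOR_RGB2HSV).astype(int); h,s=H[...,0],H[...,1]
m=(h>100)&(h<125)&(s>130)&(Z>138)&(Z<147)&(abs(W[...,0]-554)<40)&(abs(W[...,1]+73)<40)
P=W[m]; print(len(P),cv2.minAreaRect(P[:,:2].astype(np.float32)))
q=W[...,:2]-np.array([596,23]); a=q@[.992,-.126]; b=q@[.126,.992]
for lo in(-85,-50,0,40,70):
    k=(a>lo)&(a<lo+15)&(abs(b-55)<70)&(abs(Z-98)<10); print(lo,k.sum(),np.nanmedian(Z[k]) if k.any() else "",end=";")
cv2.imwrite("pics/w6.png",img[:,:,::-1])
```

```text
{'time': 34.25, 'tool_pos': [542.261, -136.621, 258.395], 'tcp_rot': [3.138, 0.002, 1.704], 'contact_force': [-0.484, 0.188, -0.416], 'moment': [-0.033, -0.089, 0.032], 'grip_width': 46.043, 'finger_force': 0.0, 'joint_positions': [-0.384, 0.381, 1.376, -0.0, 1.38, -0.517]}
642 ((554.0320434570312, -73.37752532958984), (14.320497512817383, 40.51731872558594), 7.807260990142822)
-85 510 97.62504113941212;-50 641 98.15838842812687;0 827 98.22079862028946;40 943 98.31944582553629;70 1014 97.57352386090437;
```

View pics/w6.png

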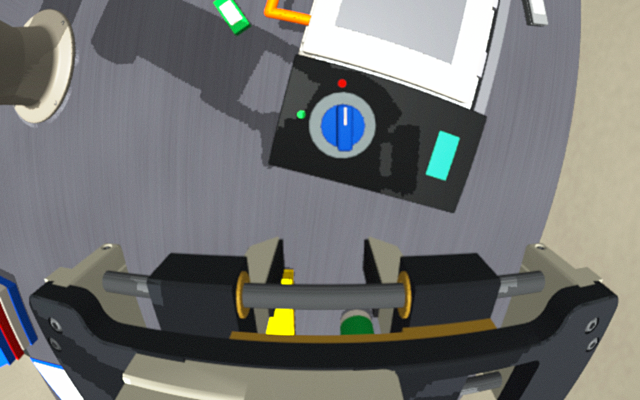

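The knob pointer is on the red dot (342,84), the cover is level, and the robot touches nothing.

```bash
python3 -c "
from plant import bot
print(bot.close_job())"
```

```text
the job is handed in; nothing more can be done
None
```

The job is done and handed in at about 34 s. The mailer lies flat in the yellow tray, the cover was lowered under grip onto its stop, and the lock knob is at its locked stop with the pointer on the red dot; bottles and slide file box were not touched.

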